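Stack the two decks of a classroom rover on its standoffs

TASK

Finish this kit rover: take the battery deck out of the tilted tray and lower it over the four standoff posts of the chassis, nose to the front, until it sits fully home, then stack the controller deck on top of it in the same way. Keep hold of each deck until it is down (no dropping), feel for the posts instead of forcing a deck onto them, and leave the phone, the spare wheel and the gear motor where they lie.

Things in the scene. Friction and masses are not known exactly. Their poses are not given: they have to be found in the camera images.
- lower_deck_mid (a point): Battery (lower) deck, 0.14 kg: red plate 112 (x) x 70 (y) x 6 mm, on it in the middle a plain black battery pack 48 x 36 (y) x 22 mm high, to grip across its 36 mm; round each of the four holes a red spacer tube, 24 mm high, 16 mm wide. Flat nose tab 14 mm long, 32 wide at the front (+x). Point: deck's middle, 15 mm above the plate's underside; z up out of the plate, on the pack's side.
- upper_deck_mid (a point): Controller (upper) deck, 0.12 kg: same red plate without tubes, on it in the middle a black controller unit 48 x 36 (y) x 22 mm high with a screen and keys, to grip across its 36 mm; a two-eyed distance sensor, 22 mm high over the underside and reaching to x = 74 mm, stands on the nose (+x). Point: deck's middle, 14 mm above the plate's underside; z up out of the plate, on the unit's side.
- lower_deck_hole (a point): Middle of the battery deck's front left hole, at the plate's underside, axes as the deck's. In both decks the four through holes, 10 mm in diameter, lie at x = 42, y = +-19 mm (front pair) and x = -42, y = +-25 mm (rear pair) from the deck's middle, just as the posts do: a deck fits one way round only.
- chassis: Rover chassis: black plate 200 (x) x 100 (y) mm, top at z = 68 mm, on four wheels of 33 mm radius (164 mm over the tyres), fixed on a wooden build stand. Origin on the table under its middle, x to its front (red bumper), z up. Each deck ends with its nose to the front and its middle over the middle of the posts, the controller deck resting on the battery deck's spacer tubes.
- chassis_seat (a point): Point of the chassis over its middle, 89 mm above the table, level with the shoulders (14 mm collars) of the four posts, where the battery deck's underside comes to rest (its point then 15 mm above this one); the controller deck's underside comes to rest 30 mm higher. Axes as the chassis.
- chassis_slots (a point): Point at the middle of the chassis' top. The posts, aluminium, 8 mm in diameter, tops 65 mm above this point with a 2 mm high bevel to 6.5 mm, stand on an H-shaped frame bolted in lengthwise slots: all four together anywhere up to 13 mm ahead of or behind this point (sideways central). This reading does NOT show where: find it by touch or eye. The frame holds against 80 N.
- tray: Grey parts tray 160 x 224 x 26 mm, 4 mm walls, two bays side by side, fixed on a wire stand that tilts it 30 degrees, low side towards its -x. Origin on the table under its middle, x level towards its high side, z up; underside's centre 60 mm up. In each bay one deck (either) lies flat on the sloping floor, nose uphill, rear edge against the low wall: its z leans 30 degrees to the tray's -x.
- phone: Smartphone lying on the table, 74 (x) x 152 (y) x 8 mm, origin under its middle. Leave it alone.
- spare_wheel: Spare rubber wheel lying flat on the table, radius 33 mm, 26 mm high, origin under its middle. Leave it alone.
- gear_motor: Yellow gear motor lying on the table, gearbox 64 (x) x 22 (y) x 19 mm with a 28 mm steel motor can at +x, origin under the gearbox. Leave it alone.

How it is judged:
On the way, in this order (a step that is already met when the one before it is completed fails the run):
1. the battery deck sits fully home on the shoulders of the four posts, nose to the front, while still held by the fingers (z of lower_deck_mid in the frame of chassis between 0.1 and 0.1065 m and x of lower_deck_mid in the frame of chassis between -0.016 and 0.016 m and y of lower_deck_mid in the frame of chassis between -0.004 and 0.004 m and angle between the z axis of lower_deck_mid and the z axis of chassis, either way round below 0.05 rad and angle between the x axis of lower_deck_mid and the x axis of chassis, either way round below 0.06 rad and contact force between the fingers and lower_deck above 0.5 N), for 0.1 s.
2. the controller deck sits fully home on the battery deck's spacer tubes, nose to the front, while still held by the fingers (z of lower_deck_mid in the frame of chassis between 0.1 and 0.1065 m and x of lower_deck_mid in the frame of chassis between -0.016 and 0.016 m and y of lower_deck_mid in the frame of chassis between -0.004 and 0.004 m and angle between the z axis of each of lower_deck_mid, upper_deck_mid and the z axis of chassis, either way round below 0.05 rad and angle between the x axis of each of lower_deck_mid, upper_deck_mid and the x axis of chassis, either way round below 0.06 rad and z of upper_deck_mid in the frame of chassis between 0.129 and 0.1355 m and x of upper_deck_mid in the frame of chassis between -0.016 and 0.016 m and y of upper_deck_mid in the frame of chassis between -0.004 and 0.004 m and contact force between the fingers and upper_deck above 0.5 N), for 0.1 s.
At the end, for the whole second after the job is handed in: Both decks rest on the posts, released and still: deck points at chassis z = 104 mm (battery) and 133 mm (controller), at most 2.5 mm high or 4 mm low, within 4 mm of the centre line and 16 mm of the middle lengthwise, level within 0.05 rad, turned with the chassis within 0.06 rad (z of lower_deck_mid in the frame of chassis between 0.1 and 0.1065 m and x of lower_deck_mid in the frame of chassis between -0.016 and 0.016 m and y of lower_deck_mid in the frame of chassis between -0.004 and 0.004 m and angle between the z axis of each of lower_deck_mid, upper_deck_mid and the z axis of chassis, either way round below 0.05 rad and angle between the x axis of each of lower_deck_mid, upper_deck_mid and the x axis of chassis, either way round below 0.06 rad and z of upper_deck_mid in the frame of chassis between 0.129 and 0.1355 m and x of upper_deck_mid in the frame of chassis between -0.016 and 0.016 m and y of upper_deck_mid in the frame of chassis between -0.004 and 0.004 m and linear speed of each of lower_deck, upper_deck below 0.02 m/s and angular speed of each of lower_deck, upper_deck below 0.2 rad/s); the robot touches nothing.
It fails at once if a deck is forced onto the posts with more than 60 N (contact force between any of lower_deck, upper_deck and chassis above 60 N).
It fails at once if the phone, the spare wheel or the gear motor is shifted by more than 20 mm (distance of any of phone, spare_wheel, gear_motor from where it was at the start of the episode above 0.02 m).
It also fails if it takes over 72 s, if anything falls off the work surface, if the arm or the gripper's body presses on something with over 40 N, if the wrist force passes 120 N, or if a joint passes its speed limit or range.

ROBOT

A 6-joint arm with a two-finger parallel gripper is mounted at the origin on the work surface. World frame = base frame: x ahead of the robot, y to its left, z up, the work surface at z = 0. Lengths are in m, angles in rad, forces in N, time in s.
With the tool pointing down it reaches from about 0.275 to 0.875 m from the base axis. Payload 12.5 kg.
Tool frame: the origin (TCP) lies at the very end of the fingers, on their centre line; the grasp point (between the pads) lies 19 mm behind it; x points along the fingers, y is the direction in which the jaws open and shut, and the axes are right-handed (so a half turn about x gives the same grasp; the last joint's range is limited). The gripper opens to 85 mm and grips with 20 to 120 N. Pads are 22 mm wide; open, the fingers measure 114 mm over their backs; the gripper's body (76 mm by 85 mm) begins 54 mm behind the grasp point. The pads swing forward as they close: fully open they stand 13 mm farther back than shut.
Start: joints at [-1.217, 0.351, 1.652, -0, 1.139, -0.085], TCP at [0.234, -0.498, 0.231] pointing down, gripper open.
Joint ranges: [-2.75, 2.75], [-0.79, 2.1], [0.01, 2.65], [-1.57, 4.71], [0.07, 3.14], [-2.87, 2.87]. Speed limits (rad/s): [2.22, 2.22, 2.79, 3.14, 3.14, 3.14].

INTERFACE

Orientations are given as a 3x3 rotation matrix whose columns are the frame's x, y, z axes.
In Python, from bench import manip gives the robot as it stands. Calls block until the motion is done:
- manip.move_ptp(position, orientation): joint-space move of the TCP to a pose.
- manip.move_l(position, attitude=None, max_speed=0.15): straight line of the TCP; attitude=None keeps the orientation; max_speed is the mean speed in m/s.
- manip.move_j(angles): joint-space move.
- manip.set_gripper(opening, effort=None): opening from 0.0 (shut) to 1.0 (fully open); effort is the grip in N (None keeps the last); returns when the fingers have stopped.
- manip.dwell(seconds).
- manip.inverse_kinematics(position, orientation): joint angles nearest the present ones, or None.
- manip.grab_frame(name): name is "scene" or "top" or "wrist"; returns (picture, depth): 400x640x3 uint8, red, green, blue; 400x640 float32, m along the optical axis (not along the pixel's ray), 0 where there is no reading.
- manip.get_calibration(name): a dict with "camera_matrix" (3x3 intrinsics, pixels), "k1" (the pictures are not rectified: a ray, as slopes to the right and down, at radius r is drawn at 1 + k1 r^2 times it, then the intrinsics apply), "R" (3x3) and "t" (3): a world point X has camera coordinates R X + t. Camera axes: x right, y down, z forward; pixel columns grow to the right and rows downward; lengths in m; the calibration is good to about 2 mm. A picture is of the moment at which its call begins: read the wrist's pose just before it. get_calibration takes no time and is no camera call; for the wrist camera it gives the pose at the moment of the call.
A pose or a line that the arm cannot do raises manip.Unreachable and nothing moves.
- manip.sign_off(): hands the job in, once; it reports no verdict.
Trained networks look in the newest picture that a camera, given by its name, has taken for a name from the list of things; names that differ only in an ending like _2 or _b are one class to them, and where a whole thing is asked for, a point or a joint stands for the part that bears it (a point fixed in the world has none). Each returns a list of dicts, best first, with "confidence" (0 to 1); they miss things now and then, are a little off and sometimes report something else, mostly with a low value. They report only what shows in the picture. A call takes as long as a camera call.
- manip.look_for(camera, name): "at" ([x, y, z] in m, in world coordinates, good to about 4 mm: the middle of the surface that is visible of it).
Readings, each from a call of its own:
- manip.current_time(): time.
- manip.current_qpos(): joint angles.
- manip.current_joint_vel(): joint speeds.
- manip.current_joint_torque(): joint torques, N m.
- manip.current_ee_pos(): TCP position.
- manip.current_tcp_rot(): TCP orientation.
- manip.current_force(): force on the tool from outside, world axes, zero at the start.
- manip.current_ft_torque(): the same for the moment, N m.
- manip.current_grip_width(): opening from 0.0 (shut) to 1.0 (fully open).
Only numpy, scipy, OpenCV 4.12 (cv2) and the standard library are available. Lean on these libraries where they do the work, as an engineer would, in place of code of your own. Each camera call takes 0.05 s, during which the arm holds its last target. There are 200 camera calls.

## Working session

There is one attempt and no reset: what is moved stays moved. The work goes in short steps, each a Python script; the robot and the scene stay as the last script left them, time stands still between calls to the robot, and variables do not carry over. Pictures are saved under pics/ and viewed, about 8 in all and at most 12, crops included, and the job is handed in when it is done.

```bash
mkdir -p pics; ls; cat > s1.py <<'E'
from bench import manip
import cv2,numpy as np
for c in ["scene","top"]:
    im,d=manip.grab_frame(c); np.savez(f"pics/{c}0.npz",im=im,d=d,**manip.get_calibration(c))
    cv2.imwrite(f"pics/{c}0.png",im[:,:,::-1])
    for n in ["lower_deck_mid","upper_deck_mid","chassis","chassis_slots","tray","phone","spare_wheel","gear_motor","lower_deck_hole"]:
        print(c,n,[(np.round(r["at"],4).tolist(),round(r["confidence"],2)) for r in manip.look_for(c,n)][:3])
print(manip.current_time(),manip.current_force())
for c in ["scene","top","wrist"]: print(manip.get_calibration(c))
E
python3 s1.py
```

```text
pics
scene lower_deck_mid [([0.5101, 0.3006, 0.083], 0.85)]
scene upper_deck_mid [([0.5156, 0.2, 0.0779], 0.97)]
scene chassis [([0.5648, -0.195, 0.0712], 0.59)]
scene chassis_slots [([0.5649, -0.1892, 0.0695], 0.66)]
scene tray [([0.5544, 0.2496, 0.0721], 0.73)]
scene phone [([0.6716, 0.0125, 0.0111], 0.6)]
scene spare_wheel [([0.4989, -0.0004, 0.0214], 0.57), ([0.5644, -0.1903, 0.0704], 0.51)]
scene gear_motor [([0.5367, -0.4197, 0.0195], 0.71)]
scene lower_deck_hole [([0.5105, 0.3019, 0.0781], 0.77)]
top lower_deck_mid [([0.5023, 0.2934, 0.0721], 0.66)]
top upper_deck_mid [([0.5128, 0.1904, 0.0788], 0.56)]
top chassis [([0.5501, -0.2032, 0.0665], 0.73)]
top chassis_slots [([0.553, -0.2045, 0.0696], 0.7)]
top tray [([0.5379, 0.2445, 0.0855], 0.69)]
top phone [([0.6742, 0.0069, 0.0099], 0.75)]
top spare_wheel [([0.4948, -0.0051, 0.027], 0.65)]
top gear_motor [([0.5377, -0.4203, 0.021], 0.69)]
top lower_deck_hole [([0.5002, 0.2933, 0.073], 0.98)]
1.0 [0.43889415 0.14966563 0.08308873]
{'camera_matrix': array([[454.18940099,   0.        , 318.3851823 ],
       [  0.        , 454.18940
[... 414 characters left out ...]
.99332053],
       [  0.        ,   0.        ,   1.        ]]), 'k1': -0.077999649487452, 'R': array([[ 0.02293894, -0.99972783, -0.00425193],
       [-0.99581983, -0.02247273, -0.08853154],
       [ 0.0884119 ,  0.00626498, -0.9960643 ]]), 't': array([-0.06552956,  0.59256598,  0.97706251])}
{'camera_matrix': array([[275.95204353,   0.        , 322.7056773 ],
       [  0.        , 275.95204353, 197.56802922],
       [  0.        ,   0.        ,   1.        ]]), 'k1': -0.038545088035396566, 'R': array([[ 0.42356576, -0.9058648 , -0.00100064],
       [-0.85690237, -0.40102959,  0.32387281],
       [-0.29378627, -0.13632398, -0.9461001 ]]), 't': array([-0.54899477, -0.04094393,  0.38070222])}
```

View pics/scene0.png

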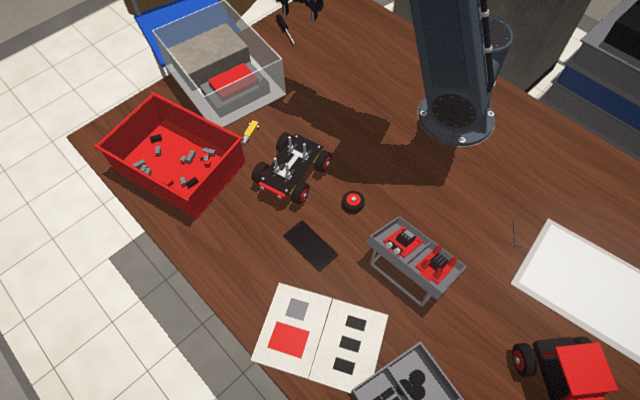

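View pics/top0.png

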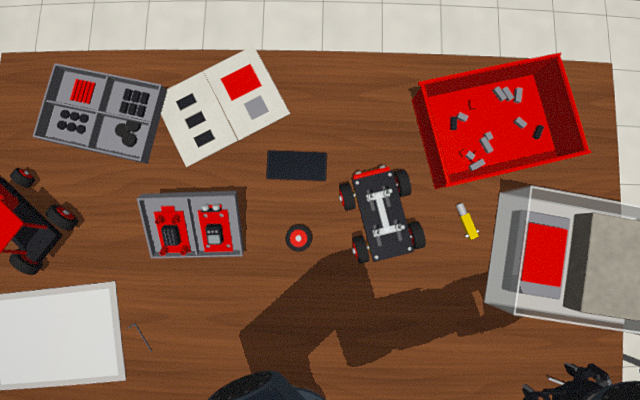

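The top picture shows the tray at (190,225), with the battery deck in the left bay (172,237) and the controller deck in the right (218,235), noses up (+x). The chassis is at (382,212), bumper up and slightly turned. Next I look at both from close by.

```bash
cat > h.py <<'E'
from bench import manip
import cv2,numpy as np
def rz(a): c,s=np.cos(a),np.sin(a); return np.array([[c,-s,0],[s,c,0],[0,0,1.]])
def ry(a): c,s=np.cos(a),np.sin(a); return np.array([[c,0,s],[0,1,0],[-s,0,c]])
def tool(D,flip=False):
    "tool rotation gripping a deck with rotation D"
    s=-1 if flip else 1
    return np.c_[-D[:,2],s*D[:,1],s*D[:,0]]
def shot(name,cam="wrist"):
    c=manip.get_calibration(cam); im,d=manip.grab_frame(cam)
    np.savez(f"pics/{name}.npz",im=im,d=d,**c); return im,d,c
def load(name):
    z=np.load(f"pics/{name}.npz"); return z["im"],z["d"],z
def cloud(im,d,c):
    K=c["camera_matrix"]; h,w=d.shape; u,v=np.meshgrid(np.arange(w),np.arange(h))
    p=cv2.undistortPoints(np.stack([u,v],-1).reshape(-1,1,2).astype(float),K,np.array([c["k1"],0,0,0.])).reshape(-1,2)
    P=np.c_[p,np.ones(len(p))]*d.reshape(-1,1); ok=d.ravel()>0
    return ((P-c["t"])@c["R"])[ok], im.reshape(-1,3)[ok].astype(int)
def look(cam,n): return [(np.round(r["at"],4).tolist(),round(r["confidence"],2)) for r in manip.look_for(cam,n)][:2]
E
cat > s2.py <<'E'
from h import *
c=manip.get_calibration("wrist"); C=-c["R"].T@c["t"]; R=manip.current_tcp_rot(); p=manip.current_ee_pos()
print("cam in tool",R.T@(C-p),"optical axis in tool",R.T@c["R"][2]); print(R)
D=ry(-np.pi/6)
pos=np.array([0.51,0.245,0.085])
for fl in (False,True):
    q=manip.inverse_kinematics(pos+0.02*D[:,2],tool(D,fl)); print(fl,q)
    print(manip.inverse_kinematics([0.55,-0.2,0.15],tool(rz(0.1),fl)))
for o in ([0,0],[0.02,0.05]): pass
E
python3 s2.py
```

```text
cam in tool [-0.14161154 -0.00051978 -0.08375953] optical axis in tool [ 0.94610612 -0.00141402  0.32385369]
[[-1.31528469e-05  4.24849563e-01 -9.05263966e-01]
 [-1.57911689e-05 -9.05263966e-01 -4.24849563e-01]
 [-1.00000000e+00  8.70719497e-06  1.86156695e-05]]
False [ 0.48247449  0.42794958  2.05157891 -0.90279131  0.2999807  -0.26449724]
[-4.28310106e-01  5.06334298e-01  1.63285116e+00 -4.44089210e-16
  1.00240720e+00 -2.09910643e+00]
True None
[-4.28310106e-01  5.06334298e-01  1.63285116e+00 -4.44089210e-16
  1.00240720e+00  1.04248622e+00]
```

```bash
cat > s3.py <<'E'
from h import *
manip.set_gripper(1.0)
manip.move_ptp([0.54,-0.2,0.25],tool(rz(0.1)))
shot("ch"); print("slots",look("wrist","chassis_slots"),look("wrist","chassis"),manip.current_time())
D=ry(-np.pi/6)
manip.move_ptp(np.array([0.51,0.245,0.085])+0.11*D[:,2],tool(D))
shot("tr")
for n in ["lower_deck_mid","upper_deck_mid","lower_deck_hole"]: print(n,look("wrist",n))
print(manip.current_time(),manip.current_qpos())
a=load("ch");b=load("tr")
cv2.imwrite("pics/both.png",np.vstack([a[0],b[0]])[:,:,::-1][:, 40:600])
P,_=cloud(*a); m=(P[:,2]>0.12)&(P[:,2]<0.15)&(abs(P[:,0]-.55)<.12)&(abs(P[:,1]+.2)<.1)
Q=P[m]; print(len(Q))
g=cv2.kmeans(Q[:,:2].astype(np.float32),4,None,(3,100,1e-6),10,0)
for i in range(4):
    k=Q[g[1].ravel()==i]; print(len(k),k.mean(0).round(4),k.max(0).round(4),k.min(0).round(4))
E
python3 s3.py
```

```text
slots [([0.5344, -0.2, 0.0703], 0.9)] [([0.5354, -0.2052, 0.0668], 0.7)] 3.125
lower_deck_mid [([0.4874, 0.2959, 0.07], 0.61)]
upper_deck_mid [([0.4943, 0.1892, 0.0715], 0.75)]
lower_deck_hole [([0.489, 0.2941, 0.0679], 0.61)]
5.0083 [ 0.53346017  0.21919452  2.08942452 -0.62742322  0.4489193  -0.51844023]
278
68 [ 0.5079 -0.1886  0.1301] [ 0.5123 -0.1849  0.1332] [ 0.5049 -0.192   0.1211]
71 [ 0.5997 -0.2088  0.1287] [ 0.6045 -0.2052  0.1332] [ 0.5971 -0.2127  0.1202]
69 [ 0.5897 -0.1725  0.1286] [ 0.5945 -0.1684  0.1336] [ 0.5871 -0.1759  0.1204]
70 [ 0.5208 -0.2362  0.1299] [ 0.5259 -0.2326  0.1332] [ 0.5176 -0.2402  0.1208]
```

View pics/both.png

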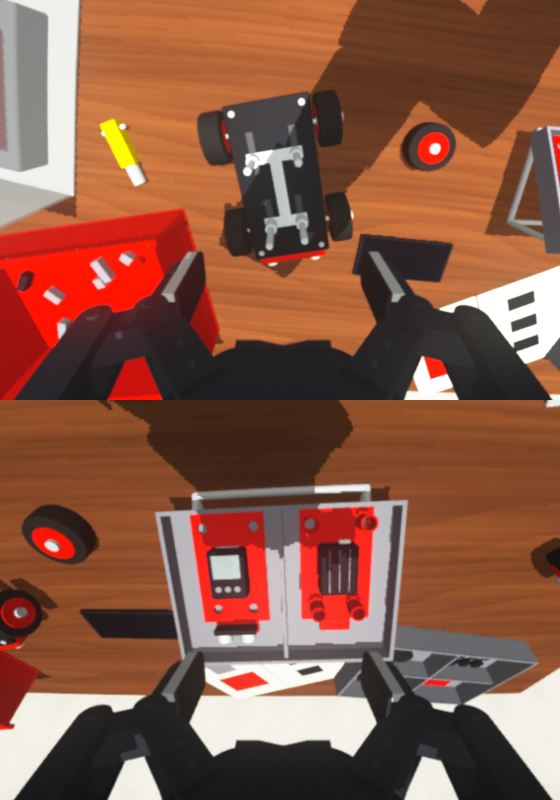

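```bash
cat > s4.py <<'E'
from h import *
P,_=cloud(*load("ch")); m=(P[:,2]>0.1308)&(P[:,2]<0.15)&(abs(P[:,0]-.55)<.12)&(abs(P[:,1]+.2)<.1); Q=P[m]
g=cv2.kmeans(Q[:,:2].astype(np.float32),4,None,(3,100,1e-6),10,0)
for i in range(4):
    k=Q[g[1].ravel()==i]; print(len(k),k.mean(0).round(4),((k.max(0)+k.min(0))/2).round(4))
m=(abs(P[:,2]-.068)<.003)&(abs(P[:,0]-.55)<.13)&(abs(P[:,1]+.2)<.09); Q=P[m]; print("plate z",np.median(Q[:,2]))
print("plate rect",cv2.minAreaRect((Q[:,:2]*1000).astype(np.float32)))
P,c=cloud(*load("tr"))
m=(abs(P[:,0]-.52)<.13)&(abs(P[:,1]-.245)<.13)&(P[:,2]>.02); P=P[m];c=c[m]
red=(c[:,0]>120)&(c[:,1]<70)
# plate plane fit from red points, per deck
def fit(Q):
    for _ in range(15):
        o=np.median(Q,0) if _==0 else Q.mean(0); n=np.linalg.svd(Q-Q.mean(0),full_matrices=0)[2][2]; n*=np.sign(n[2]); r=(Q-Q.mean(0))@n
        s=max(.002,np.percentile(abs(r),80)); Q=Q[abs(r)<s]
    return Q.mean(0),n
for nm,lo,hi in(("lower",.245,.36),("upper",.13,.245)):
    k=(P[:,1]>lo)&(P[:,1]<hi); S=P[k]; rk=red[k]
    o,n=fit(S[rk]); print(nm,"normal",n.round(4),"tilt",np.degrees(np.arccos(n[2])).round(2),"dir yaw of uphill",np.arctan2(-n[1],-n[0]).round(4),o.round(4))
    ps=np.arctan2(-n[1],-n[0]); x=np.array([np.cos(ps)*n[2],np.sin(ps)*n[2],np.hypot(n[0],n[1])]); y=np.cross(n,x)
    L=(S-o)@np.c_[x,y,n]; top=abs(L[:,2]-.022)<.0025
    for t,msk in(("pack top",top&~rk),("red plate",rk&(abs(L[:,2])<.003)),("tubes",rk&(abs(L[:,2]-.024)<.003))):
        A=(L[msk][:,:2]*1000).astype(np.float32); 
        if len(A)>5:
            r=cv2.minAreaRect(A); print(t,len(A),np.round(r[0],1),np.round(r[1],1),round(r[2],1),"world",(o+x*r[0][0]/1e3+y*r[0][1]/1e3+n*np.median(L[msk][:,2])).round(4),"h",np.median(L[msk][:,2]).round(4))
    print(np.histogram(L[:,2],np.arange(-.016,.034,.002))[0])
    # ortho picture
    img=np.zeros((300,300,3),np.uint8); uv=(150+L[:,:2]*1000*1.3).astype(int); ok=((uv>=1)&(uv<299)).all(1)&(L[:,2]>-.003)
    for (a,b),cc in zip(uv[ok],c[k][ok]): img[300-a-1:300-a+1,300-b-1:300-b+1]=cc[::-1]
    cv2.imwrite(f"pics/o_{nm}.png",img)
cv2.imwrite("pics/ortho.png",np.hstack([cv2.imread("pics/o_lower.png"),cv2.imread("pics/o_upper.png")]))
E
python3 s4.py
```

```text
41 [ 0.5084 -0.1883  0.132 ] [ 0.5086 -0.1886  0.1321]
33 [ 0.6011 -0.2087  0.1318] [ 0.6013 -0.2085  0.132 ]
34 [ 0.5909 -0.1723  0.1318] [ 0.591  -0.1724  0.1322]
40 [ 0.5215 -0.2362  0.1319] [ 0.5216 -0.2361  0.1321]
plate z 0.0670230077097321
plate rect ((553.589111328125, -202.07041931152344), (207.5605926513672, 163.78407287597656), 14.942623138427734)
lower normal [-0.5003 -0.0284  0.8654] tilt 30.07 dir yaw of uphill 0.0567 [0.493  0.2945 0.0549]
pack top 1885 [7.5 6. ] [51.  98.3] 85.3 world [0.4882 0.3002 0.0776] h 0.0219
red plate 4759 [12.   2.1] [ 69.5 124.2] 89.6 world [0.5033 0.2972 0.0608] h -0.0001
tubes 406 [5.3 2.2] [64.2 99.1] 89.3 world [0.4857 0.2963 0.0779] h 0.0236
[   0    0    0   16 3636 2889  239 2912 2473  255  259  254  304  338
  544 1133  759  175 1130 1041  151    0    0    0]
upper normal [-0.4995 -0.0248  0.8659] tilt 30.01 dir yaw of uphill 0.0496 [0.4988 0.1957 0.0552]
pack top 1726 [ 3.5 -2.1] [46.5 34.3] 0.1 world [0.4909 0.1932 0.0763] h 0.0223
red plate 5045 [10.  -2.4] [122.9  69.1] 0.2 world [0.5077 0.1937 0.0602] h -0.0
tubes 65 [ 12.3 -13.8] [54.1 25.8] 36.6 world [0.4995 0.182  0.08  ] h 0.0215
[   0    0    0    9 2947 2862  248 2912 2692  242  246  269  273  341
  600 1168  869   83  710 1045   38    0    0    0]
```

View pics/ortho.png

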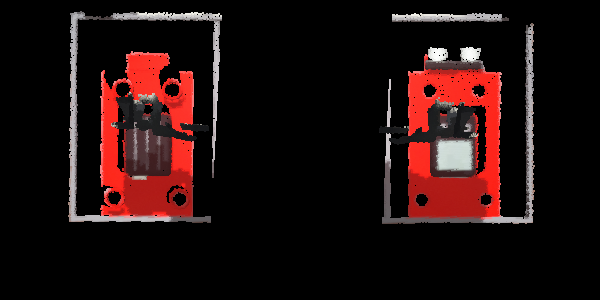

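The rectified view shows both decks cleanly, yaw about 0.053 and tilt 30°, battery deck on the left and controller deck on the right. The four posts come out at the given spacings, with the middle at about (0.5555, -0.2014) and yaw 0.265. I'll grasp the battery deck now.

```bash
cat >> h.py <<'E'
DT=rz(0.053)@ry(-np.pi/6)
# plate-top middle of each deck in the tray
TOP={"lower":np.array([.4930,.2945,.0549])+DT@[.0048,.0021,0],"upper":np.array([.4988,.1957,.0552])+DT@[.0042,-.0023,0]}
def status(t): print(t,"t",round(manip.current_time(),2),"F",manip.current_force().round(1),"M",manip.current_ft_torque().round(2),"grip",round(manip.current_grip_width(),3),"p",manip.current_ee_pos().round(4))
def grasp(nm):
    T=tool(DT); p=TOP[nm]; z=DT[:,2]
    manip.set_gripper(0.64,60)
    manip.move_ptp(p+0.07*z,T); status("pre")
    manip.move_l(p+0.02*z,T,.1); status("near")
    for h in (.012,.007,.004,.0015):
        manip.move_l(p+h*z,T,.03); F=manip.current_force()
        if abs(F@z)>4: status("contact"); break
    manip.set_gripper(0.0,60); status("gripped")
    manip.move_l(manip.current_ee_pos()+0.07*z,T,.08); status("lifted")
def held(name):
    "cloud in tool frame of what the wrist camera sees in the hand: deck axes x=tool z,y=tool y,z=-tool x"
    R=manip.current_tcp_rot();p=manip.current_ee_pos(); im,d,c=shot(name); P,c=cloud(im,d,c); L=(P-p)@R
    return np.c_[L[:,2],L[:,1],-L[:,0]],c
E
cat > s5.py <<'E'
from h import *
grasp("lower")
L,c=held("held1"); m=(abs(L[:,0])<.09)&(abs(L[:,1])<.06)&(L[:,2]<.035)&(L[:,2]>-.03); L=L[m];c=c[m]
print(np.histogram(L[:,2],np.arange(-.03,.036,.002))[0])
np.savez("pics/held1L.npz",L=L,c=c)
img=np.zeros((400,400,3),np.uint8)
for (a,b),cc in zip((200+L[:,:2]*2000).astype(int),c):
    if 2<a<398 and 2<b<398: img[400-a-1:400-a+2,400-b-1:400-b+2]=cc[::-1]
cv2.imwrite("pics/held1.png",np.hstack([img,cv2.resize(np.load("pics/held1.npz")["im"][:,:,::-1],(400,250)).copy() if 0 else cv2.copyMakeBorder(cv2.resize(np.load("pics/held1.npz")["im"][:,:,::-1],(400,250)),0,150,0,0,0)]))
E
python3 s5.py
```

```text
pre t 5.84 F [ 0.1 -0.1 -0.1] M [-0.04  0.23 -0.02] grip 0.638 p [0.4617 0.2949 0.1174]
near t 6.49 F [ 0.3 -0.6  0.4] M [0.04 0.23 0.01] grip 0.637 p [0.4873 0.2961 0.0756]
gripped t 8.05 F [-3.8 -0.2  6.4] M [-0.09  0.45 -0.13] grip 0.408 p [0.4962 0.2968 0.0588]
lifted t 9.07 F [ 0.4  0.9 -0.9] M [-0.02  0.37 -0.03] grip 0.406 p [0.4612 0.2948 0.119 ]
[   0    0    0    0    0    0    0    0    0    0    1   57  111 3355
 4904  167  214  303  376  417  565  554  541  606 2650 3577  642  166
  155  159  176  135]
```

View pics/held1.png

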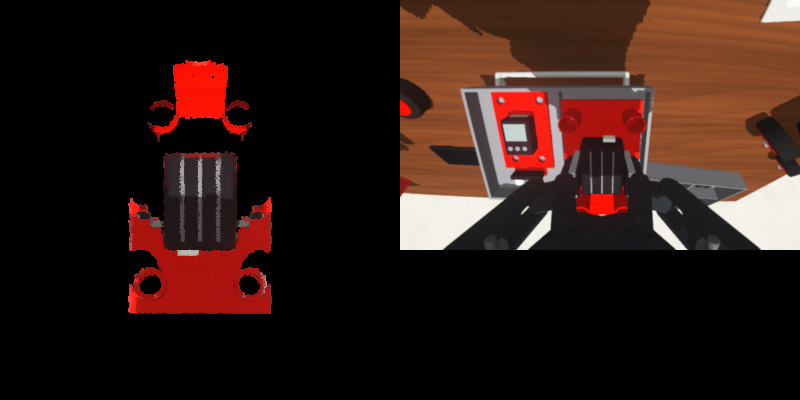

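```bash
cat >> h.py <<'E'
CM=np.array([.5555,-.2014]); CY=.265
def handfit(f):
    "tilt and plate-top height of held deck in tool frame"
    z=np.load(f); L,c=z["L"],z["c"]; r=(c[:,0]>90)&(c[:,1]<70)&(abs(L[:,2]+.002)<.006)&(abs(L[:,1])<.034); L=L[r]
    for _ in range(4):
        A=np.c_[L[:,:2],np.ones(len(L))]; k=np.linalg.lstsq(A,L[:,2],rcond=None)[0]; L=L[abs(A@k-L[:,2])<.0015]
    rear=[L[(L[:,0]<-.03)&(abs(L[:,1]-y)<.004)][:,0].min() for y in (-.028,0,.028)]
    return k,len(L),rear
def down(xy,ztop,zstop,Rm,F0,step=.001,flim=5,adm=0,speed=.02):
    "lower TCP from the present height to zstop; admittance on lateral forces; stops at flim"
    xy=np.array(xy,float); z=manip.current_ee_pos()[2] if ztop is None else ztop
    while z>zstop+1e-5:
        z=max(z-step,zstop); manip.move_l([*xy,z],Rm,speed); F=manip.current_force()-F0
        if adm: xy=xy+np.clip(adm*F[:2],-.0004,.0004)
        if F[2]>flim: return z,xy,F
    return z,xy,F
E
cat > s6.py <<'E'
from h import *
print(handfit("pics/held1L.npz"))
p=manip.current_ee_pos(); R=tool(rz(CY)); x=rz(CY)[:2,0]
manip.move_l([p[0]-.01,p[1],.24],None,.25)
xy=CM+.0004*x
manip.move_ptp([*xy,.2],R); manip.move_l([*xy,.148],R,.06); manip.dwell(.2); status("hover")
im,_,_=shot("hov","scene"); cv2.imwrite("pics/hov.png",cv2.resize(im[110:220,230:350,::-1],None,fx=5,fy=5,interpolation=2))
F0=manip.current_force(); np.save("pics/F0.npy",F0)
z,xy,F=down(xy,None,.134,R,F0); print(z,xy,F.round(2)); status("probe")
E
python3 s6.py
```

```text
(array([-0.00041839, -0.00110555, -0.00186575]), 7861, [np.float64(-0.05576602542525335), np.float64(-0.05560650886595601), np.float64(-0.05555440940818226)])
hover t 12.82 F [ 0.4  0.5 -2. ] M [-0.05  0.    0.01] grip 0.409 p [ 0.556  -0.2014  0.1483]
0.134 [ 0.55588604 -0.20129524] [-2.04 -0.79 -0.69]
probe t 16.62 F [-1.6 -1.7 -1.5] M [-0.45  0.4   0.09] grip 0.407 p [ 0.5558 -0.2013  0.134 ]
```

View pics/hov.png

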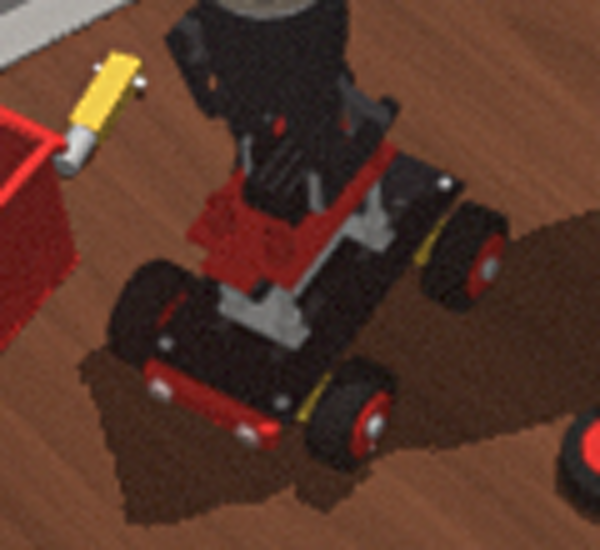

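The battery deck hovers over the posts, nose to the bumper. The probe went 7 mm below the post tops with almost no resistance, so all four holes are threaded. Now down compliantly, then seat.

```bash
cat > s7.py <<'E'
from h import *
F0=np.load("pics/F0.npy"); R=tool(rz(CY)); xy=manip.current_ee_pos()[:2]
for zs in (.124,.112,.101):
    z,xy,F=down(xy,None,zs,R,F0,step=.003,flim=10,adm=.00015,speed=.03); print(round(z,4),xy.round(4),F.round(2),manip.current_ft_torque().round(2))
    if F[2]>10: break
else:
    z,xy,F=down(xy,None,.094,R,F0,step=.0007,flim=8,adm=.00015); print(round(z,4),xy.round(4),F.round(2))
manip.dwell(.3); status("end")
E
python3 s7.py
```

```text
0.124 [ 0.5552 -0.2013] [-0.22 -0.56 -1.36] [-0.1  -0.04  0.02]
0.112 [ 0.5549 -0.201 ] [-0.81  0.05 -1.54] [-0.31  0.02  0.06]
0.101 [ 0.5547 -0.2013] [-0.2   0.74 -1.78] [-0.15 -0.    0.02]
0.0946 [ 0.5539 -0.2008] [-4.11  2.11 12.19]
end t 22.43 F [-3.3  0.6 11.4] M [0.21 0.58 0.01] grip 0.404 p [ 0.5547 -0.2013  0.0958]
```

```bash
cat > s8.py <<'E'
from h import *
R=tool(rz(CY)); p=manip.current_ee_pos()
manip.set_gripper(0.64); status("open")
manip.move_l([p[0],p[1],.16],R,.1); manip.move_l([.54,-.2,.25],R,.25); status("up")
im,d,c=shot("ch2"); P,col=cloud(im,d,c)
x=rz(CY)[:2,:2]; L=np.c_[(P[:,:2]-CM)@x,P[:,2]]; red=(col[:,0]>100)&(col[:,1]<70)
m=red&(abs(L[:,0])<.075)&(abs(L[:,1])<.045)&(abs(L[:,2]-.095)<.006); A=L[m]
k=np.linalg.lstsq(np.c_[A[:,:2],np.ones(len(A))],A[:,2],rcond=None)[0]; r=cv2.minAreaRect((A[:,:2]*1000).astype(np.float32)); print("plate top",k.round(4),r)
t=(L[:,2]>.1305)&(L[:,2]<.15)&(abs(L[:,0])<.06)&(abs(L[:,1])<.045)
for sx in(1,-1):
    for sy in(1,-1):
        B=L[t&(L[:,0]*sx>0)&(L[:,1]*sy>0)]; print(sx,sy,len(B),B.mean(0).round(4) if len(B) else "")
cv2.imwrite("pics/ch2.png",im[60:300,150:450,::-1])
E
python3 s8.py
```

```text
open t 22.75 F [-0.4 -0.  -0.9] M [ 0.02 -0.01  0.02] grip 0.642 p [ 0.5543 -0.201   0.0944]
up t 24.07 F [ 0.1  0.4 -1. ] M [ 0.    0.03 -0.03] grip 0.641 p [ 0.5398 -0.2     0.2498]
plate top [0.0003 0.0005 0.094 ] ((7.438045501708984, 0.7223663330078125), (70.1869125366211, 126.70471954345703), 89.84107208251953)
1 1 32 [0.0418 0.0187 0.1319]
1 -1 35 [ 0.0418 -0.0192  0.1317]
-1 1 47 [-0.0419  0.0245  0.1316]
-1 -1 47 [-0.0419 -0.025   0.1316]
```

View pics/ch2.png

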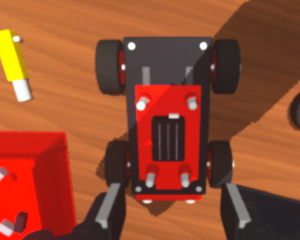

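The battery deck is home: its plate top is at 94 mm, it is level, and all four posts stick through it. Now the controller deck.

```bash
cat > s9.py <<'E'
from h import *
manip.move_ptp(TOP["upper"]+.12*DT[:,2],tool(DT))
grasp("upper")
L,c=held("held2"); m=(abs(L[:,0])<.09)&(abs(L[:,1])<.06)&(L[:,2]<.035)&(L[:,2]>-.03); L=L[m];c=c[m]
np.savez("pics/held2L.npz",L=L,c=c); print(handfit("pics/held2L.npz"))
A=L[(c[:,0]>90)&(c[:,1]<70)&(abs(L[:,2]+.002)<.004)]; print(A.min(0),A.max(0))
img=np.zeros((400,400,3),np.uint8)
for (a,b),cc in zip((200+L[:,:2]*2000).astype(int),c):
    if 2<a<398 and 2<b<398: img[400-a-1:400-a+2,400-b-1:400-b+2]=cc[::-1]
cv2.imwrite("pics/held2.png",img)
E
python3 s9.py
```

```text
pre t 26.23 F [-0.2 -0.4  0.7] M [-0.03  0.22 -0.01] grip 0.645 p [0.4673 0.1912 0.1174]
near t 26.88 F [-0.3  0.3  0.7] M [ 0.01  0.21 -0.06] grip 0.639 p [0.4926 0.1931 0.0757]
gripped t 28.43 F [-3.8 -1.8  5.9] M [-0.12  0.32 -0.05] grip 0.408 p [0.5016 0.1935 0.0589]
lifted t 29.47 F [-0.4 -0.4 -1.1] M [-0.07  0.44  0.03] grip 0.411 p [0.4667 0.1916 0.1192]
(array([-0.00130627, -0.00135039, -0.00188937]), 9630, [np.float64(-0.05591969146978291), np.float64(-0.05578390313540987), np.float64(-0.055712967670208585)])
[-0.05591969 -0.03475882 -0.00599857] [0.06242601 0.03547654 0.00189116]
```

View pics/held2.png

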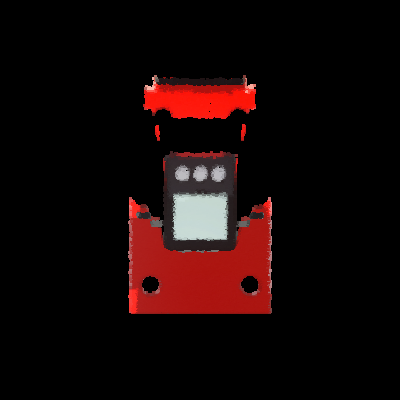

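The controller deck is held square: the rear holes are at -42 mm and centred in y, the same as the first deck. I'll place it the same way, using the xy found by touch.

```bash
cat > s10.py <<'E'
from h import *
p=manip.current_ee_pos(); R=tool(rz(CY)); xy=np.array([.5548,-.2013])
manip.move_l([p[0]-.01,p[1],.24],None,.25)
manip.move_ptp([*xy,.2],R); manip.move_l([*xy,.148],R,.06); manip.dwell(.2); status("hover")
F0=manip.current_force(); np.save("pics/F0b.npy",F0)
z,xy,F=down(xy,None,.134,R,F0,step=.001,flim=5); print(round(z,4),xy,F.round(2)); status("probe")
if F[2]<5:
    z,xy,F=down(xy,None,.123,R,F0,step=.0008,flim=8,adm=.00015); print(round(z,4),xy,F.round(2))
    manip.dwell(.3); status("seat")
E
python3 s10.py
```

```text
hover t 33.21 F [-0.3 -1.9 -1.8] M [ 0.06  0.02 -0.02] grip 0.41 p [ 0.5549 -0.2014  0.1483]
0.134 [ 0.5548 -0.2013] [0.25 1.5  1.44]
probe t 36.96 F [-0.  -0.4 -0.3] M [0.05 0.02 0.02] grip 0.408 p [ 0.5548 -0.2013  0.134 ]
0.1244 [ 0.55458689 -0.20071608] [-3.87  0.74 13.13]
seat t 40.26 F [-4.1 -0.7 10.5] M [-0.04  0.74  0.08] grip 0.408 p [ 0.5554 -0.2011  0.1257]
```

It seated at TCP z = 0.1257, 30 mm above the first deck's reading, as expected. Release and check.

```bash
cat > s11.py <<'E'
from h import *
R=tool(rz(CY)); p=manip.current_ee_pos()
manip.set_gripper(0.64); status("open")
manip.move_l([p[0],p[1],.19],R,.1); manip.move_l([.54,-.2,.27],R,.25); status("up")
im,d,c=shot("ch3"); P,col=cloud(im,d,c)
L=np.c_[(P[:,:2]-CM)@rz(CY)[:2,:2],P[:,2]]; red=(col[:,0]>100)&(col[:,1]<70)
A=L[red&(abs(L[:,0])<.075)&(abs(L[:,1])<.045)&(abs(L[:,2]-.125)<.006)]
k=np.linalg.lstsq(np.c_[A[:,:2],np.ones(len(A))],A[:,2],rcond=None)[0]; print("plate top",k.round(4),cv2.minAreaRect((A[:,:2]*1000).astype(np.float32)))
for n in("phone","spare_wheel","gear_motor"): print(n,look("wrist",n))
s,_,_=shot("end","scene"); cv2.imwrite("pics/end.png",np.hstack([cv2.resize(im[60:300,150:450,::-1],(375,300)),cv2.resize(s[110:220,230:350,::-1],(375,300),interpolation=2)]))
E
python3 s11.py
```

```text
open t 40.58 F [-1.3 -0.6 -0.1] M [-0.03  0.02  0.02] grip 0.636 p [ 0.555  -0.2006  0.1242]
up t 41.87 F [ 0.4 -0.1 -0.6] M [0.   0.01 0.04] grip 0.641 p [ 0.5398 -0.2     0.27  ]
plate top [-2.000e-04 -1.000e-04  1.239e-01] ((3.828685760498047, 0.7395286560058594), (118.26763916015625, 70.12687683105469), 0.002882258966565132)
phone [([0.6562, 0.0221, 0.0123], 0.89)]
spare_wheel [([0.4901, -0.0127, 0.0264], 0.62)]
gear_motor [([0.535, -0.423, 0.0187], 0.78)]
```

View pics/end.png

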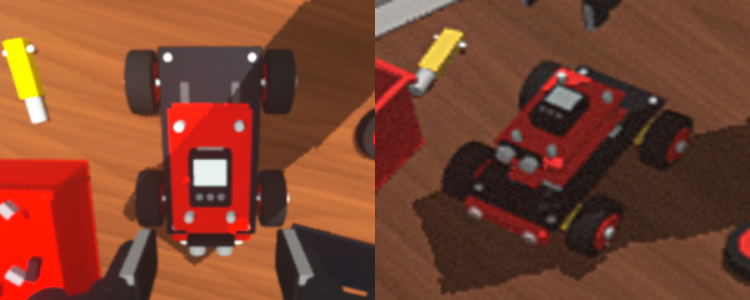

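Both decks are stacked, nose to the bumper, with the controller plate level at 123.9 mm (124 or 125 mm expected, allowing for camera bias). Handing in.

```bash
python3 -c "
from bench import manip
manip.sign_off(); print(manip.current_time())"
```

```text
the job is handed in; nothing more can be done
the job is handed in; nothing more can be done
```

Both decks are on the rover, nose to the front, released, and the job is handed in at about 42 s of the 72 s allowed. No verdict is shown.

**How it went:** I took each deck from the tray across its pack. I lowered it in small steps while reading the wrist force; both decks threaded onto the posts at the first try, without a search. I pressed each one home gently and held it for 0.3 s before opening the fingers. The highest force read was about 13 N against the 60 N limit.

**Last checks:**

| Check | Measured | Expected |
|---|---|---|
| Battery plate top (before the controller deck went on) | 94.0 mm, level | 95 mm |
| Controller plate top | 123.9 mm, level, turned with the chassis within 0.005 rad | 125 mm |
| Step between the two seated tool heights | 29.9 mm | 30 mm |
| Sideways offset of each plate | 0.7 mm | under 4 mm |

- **Heights:** both plates read about 1 mm low. The bare chassis plate also read 1 mm low (67 mm for 68 mm), so I take this as camera bias.
- **Phone, spare wheel and gear motor:** the arm never went near them. The network's last wrist view put the phone 18 mm off in x and 15 mm in y from the first top view. It was seen only partly there, and I did not measure it separately. The wheel and motor agreed within 9 mm and 4 mm.

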